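# Unstack the jars onto their table mats

## Robot

A 6-joint arm with a two-finger parallel gripper is mounted at the origin on the work surface. World frame = base frame: x ahead of the robot, y to its left, z up, the work surface at z = 0. Lengths are in m, angles in rad, forces in N, time in s.
With the tool pointing down it reaches from about 0.4 to 0.825 m from the base axis. Payload 7 kg.
Tool frame: the origin (TCP) lies at the very end of the fingers, on their centre line; the grasp point (between the pads) lies 19 mm behind it; x points along the fingers, z is the direction in which the jaws open and shut, and the axes are right-handed (so a half turn about x gives the same grasp; the last joint's range is limited). The gripper opens to 85 mm and grips with 20 to 120 N. Pads are 22 mm wide; open, the fingers measure 114 mm over their backs; the gripper's body (76 mm by 85 mm) begins 54 mm behind the grasp point. The pads swing forward as they close: fully open they stand 13 mm farther back than shut.
Start: joints at [-1.007, 0.359, 0.012, 0, -1.224, -0.288], TCP at [0.184, -0.649, 0.231] pointing down, gripper open.
Joint ranges: [-3.07, 3.07], [-1.43, 2.12], [-1.02, 1.25], [-3.03, 1.67], [-3.05, -0], [-3.03, 3.03]. Speed limits (rad/s): [2.39, 2.39, 3.01, 3.14, 3.14, 3.14].

## Interface

Orientations are given as a unit quaternion [x, y, z, w].
In Python, from station import state, imaging, arm gives the robot as it stands. The module is installed in compiled form; this text tells all that it offers.
- The arm moves only by the shell command python3 -m crank 'ROWS' [FORCE]. ROWS is text: rows parted by semicolons, each of 5 numbers parted by spaces: the shift along the tool's x, y, z in units of 0.1 m (1.0 is 0.1 m), then the turn about the tool's x in units of 2 pi rad (1.0 is 2 pi rad), then the opening, from -1 (shut) to 1 (fully open), so that 0 is half open. A call has 1 to 12 rows; each row is the pose to reach, as a shift and turn from the pose commanded when the call began, along the tool's axes at that moment, turning the shorter way round; what a row does not reach only later rows make up. A row lasts 1/10 s, in which the tool goes at most 50 mm and 8.59 degrees, less where a joint would pass 70% of its speed; a pose out of reach is approached as far as the arm can. A call with a number of a shift or a turn outside -1 to 1 is refused whole. A call with a gripper value outside its range is refused whole. The fingers move at their own pace and stop on an object; FORCE is the grip in N (left out, the last holds). Time passes only in rows, so rows that repeat a pose let the fingers close. It gives the time, the measured TCP pose, the force and the opening at its end, in the units of the state.
- state(): the state, without advancing time (a new reading comes with each control period).
- imaging.capture(name): name is "side" or "top"; returns (picture, depth): 480x640x3 uint8, blue, green, red; 480x640 float32, m along the optical axis (not along the pixel's ray), 0 where there is no reading.
- imaging.get_calibration(name): a dict with "vertical_fov" (degrees; the focal length in pixels is half the picture's height over the tangent of half this angle, whatever the lens; pixels are square), "cx", "cy" (the principal point, pixels), "k1" (the pictures are not rectified: a ray, as slopes to the right and down, at radius r is drawn at 1 + k1 r^2 times it, then the intrinsics apply), "world_from_camera" (4x4, takes a point from camera to world coordinates). Camera axes: x right, y down, z forward; pixel columns grow to the right and rows downward; lengths in m; the calibration is good to about 2 mm. A picture is of the moment at which its call begins. get_calibration takes no time and is no camera call.
- arm.job_done(): hands the job in, once; it reports no verdict.
The state is a dict: "t": time; "joint_pos": joint angles; "qvel": joint speeds; "joint_efforts": joint torques, N m; "position": TCP position; "eef_rot": TCP orientation; "force": force on the tool from outside, world axes, zero at the start; "torque": the same for the moment, N m; "gripper_width": opening from 0.0 (shut) to 1.0 (fully open).
Only numpy, scipy, OpenCV 4.12 (cv2) and the standard library are available. Lean on these libraries where they do the work, as an engineer would, in place of code of your own. Each camera call takes 0.05 s, during which the arm holds its last target. There are 200 camera calls.

## Task

The five lidded stoneware jars stand in two stacks on the dining table. Take the stacks apart and stand each jar upright in the middle of the dark slate mat that has its own shape and size (large square, hexagon, larger round, small square, small round); which way round it is turned does not matter. Set them down gently, without tipping or dropping any.

Things in the scene. Friction and masses are not known exactly. Their poses are not given: they have to be found in the camera images.
- square_jar_center (a point): centre of the largest jar, square, 64 x 64 mm, 42 mm high: white stoneware with a flat wooden lid let into its top. The point lies half-way up; z is up through the lid, x and y square to its sides. Stands on the table at the bottom of one of two stacks. It just stands there; nothing is fixed to anything.
- hex_jar_center (a point): centre of the hexagonal jar, 56 mm across its flats (65 across corners), 42 mm high: white stoneware with a flat wooden lid let into its top. The point lies half-way up; z is up through the lid, a pair of flats faces along its own +y and -y (and every 60 degrees on). Stands on the table at the bottom of the other stack. It just stands there; nothing is fixed to anything.
- round_jar_center (a point): centre of the larger of the two round jars, 44 mm in diameter, 38 mm high: white stoneware with a flat wooden lid let into its top. The point lies half-way up; z is up through the lid. Stands on the lid of the square or the hexagonal jar (either), with the smallest jar on its own lid. It just stands there; nothing is fixed to anything.
- small_square_jar_center (a point): centre of the smaller square jar, 40 x 40 mm, 38 mm high: white stoneware with a flat wooden lid let into its top. The point lies half-way up; z is up through the lid, x and y square to its sides. Stands on the lid of whichever of the square and hexagonal jars has no round jar on it; nothing on top. It just stands there; nothing is fixed to anything.
- small_round_jar_center (a point): centre of the smallest jar, round, 30 mm in diameter, 32 mm high: white stoneware with a flat wooden lid let into its top. The point lies half-way up; z is up through the lid. Stands on the lid of the larger round jar. It just stands there; nothing is fixed to anything.
- square_mat_top (a point): middle of the upper face of the large square dark slate mat, 88 x 88 mm, 5 mm thick, fixed flat on the table; z is up, x and y square to its sides. It belongs to the square jar.
- hex_mat_top (a point): middle of the upper face of the hexagonal dark slate mat, 80 mm across its flats, 5 mm thick, fixed flat on the table; z is up, a pair of flats faces along its +y and -y. It belongs to the hex jar.
- round_mat_top (a point): middle of the upper face of the larger of the two round dark slate mats, 68 mm in diameter, 5 mm thick, fixed flat on the table; z is up. It belongs to the round jar.
- small_square_mat_top (a point): middle of the upper face of the smaller square dark slate mat, 64 x 64 mm, 5 mm thick, fixed flat on the table; z is up, x and y square to its sides. It belongs to the small square jar.
- small_round_mat_top (a point): middle of the upper face of the small round dark slate mat, 54 mm in diameter, 5 mm thick, fixed flat on the table; z is up. It belongs to the small round jar.

How it is judged:
At the end, for the whole second after the job is handed in: Each jar stands upright (within 0.1 rad) and still on its own mat, its centre within 12 mm horizontally of the middle of the mat and its foot on the mat (height within 4 mm), released (horizontal distance between square_jar_center and square_mat_top below 0.012 m and z of square_jar_center in the frame of square_mat_top between 0.017 and 0.025 m and angle between each of square_jar_center, hex_jar_center, round_jar_center, small_square_jar_center, small_round_jar_center's own z axis and vertical below 0.1 rad and linear speed of each of square_jar, hex_jar, round_jar, small_square_jar, small_round_jar below 0.02 m/s and horizontal distance between hex_jar_center and hex_mat_top below 0.012 m and z of hex_jar_center in the frame of hex_mat_top between 0.017 and 0.025 m and horizontal distance between round_jar_center and round_mat_top below 0.012 m and z of round_jar_center in the frame of round_mat_top between 0.015 and 0.023 m and horizontal distance between small_square_jar_center and small_square_mat_top below 0.012 m and z of small_square_jar_center in the frame of small_square_mat_top between 0.015 and 0.023 m and horizontal distance between small_round_jar_center and small_round_mat_top below 0.012 m and z of small_round_jar_center in the frame of small_round_mat_top between 0.012 and 0.02 m); the robot touches nothing.
It fails at once if a jar is dropped (moves faster than 0.7 m/s while no finger holds it: a fall of more than about 25 mm) ((linear speed of square_jar above 0.7 m/s and contact force between square_jar and the fingers below 0.1 N) or (linear speed of hex_jar above 0.7 m/s and contact force between hex_jar and the fingers below 0.1 N) or (linear speed of round_jar above 0.7 m/s and contact force between round_jar and the fingers below 0.1 N) or (linear speed of small_square_jar above 0.7 m/s and contact force between small_square_jar and the fingers below 0.1 N) or (linear speed of small_round_jar above 0.7 m/s and contact force between small_round_jar and the fingers below 0.1 N)).
It fails at once if a jar is tipped over (leaning more than 40 degrees) (angle between any of square_jar_center, hex_jar_center, round_jar_center, small_square_jar_center, small_round_jar_center's own z axis and vertical above 0.7 rad).
It fails at once if a jar is slammed or pressed hard on its mat (over 60 N between them) (contact force between square_jar and square_mat above 60 N or contact force between hex_jar and hex_mat above 60 N or contact force between round_jar and round_mat above 60 N or contact force between small_square_jar and small_square_mat above 60 N or contact force between small_round_jar and small_round_mat above 60 N).
It also fails if it takes over 141 s, if anything falls off the work surface, if the arm or the gripper's body presses on something with over 40 N, if the wrist force passes 120 N, or if a joint passes its speed limit or range.

## Working session

There is one attempt and no reset: what is moved stays moved. The work goes in short steps, Python scripts to look and compute and a shell command to move; the robot and the scene stay as the last step left them, time stands still between calls to the robot, and variables do not carry over. Pictures are saved under pics/ and viewed, about 12 in all and at most 16, crops included, and the job is handed in when it is done.

```bash
mkdir -p pics; cat > h.py <<'E'
import numpy as np,cv2
from station import state,imaging,arm
from scipy.spatial.transform import Rotation as R
def cap(n):
    c=imaging.get_calibration(n);im,d=imaging.capture(n);return im,d,c
def pts(d,c):
    h,w=d.shape;f=h/2/np.tan(np.radians(c["vertical_fov"])/2)
    v,u=np.mgrid[:h,:w];K=np.array([[f,0,c["cx"]],[0,f,c["cy"]],[0,0,1.]])
    p=np.stack([u,v],-1).reshape(-1,1,2).astype(float)
    s=cv2.undistortPoints(p,K,np.array([c["k1"],0,0,0.])).reshape(h,w,2)
    P=np.dstack([s*d[...,None],d]);M=np.array(c["world_from_camera"])
    W=P@M[:3,:3].T+M[:3,3];W[d==0]=np.nan
    return W
E
python3 - <<'E'
from h import *
s=state();print(s)
for n in("top","side"):
    im,d,c=cap(n);cv2.imwrite(f"pics/{n}0.png",im);np.savez(f"{n}0.npz",im=im,d=d);print(n,c,(d==0).mean())
print(R.from_quat(s["eef_rot"]).as_matrix())
E
```

```text
{'t': 0.0, 'joint_pos': array([-1.00693927e+00,  3.59366029e-01,  1.10788422e-02, -3.65391546e-04,
       -1.22411209e+00, -2.88113034e-01]), 'qvel': array([-0.00142808, -0.00060505, -0.00187496, -0.0019955 ,  0.00184915,
        0.00054826]), 'joint_efforts': array([-2.28888357e-04, -5.83312368e+01,  2.93436062e+01,  6.93682283e+00,
       -5.85979287e-03,  3.01919829e-05]), 'position': array([ 0.18363533, -0.64904141,  0.23038313]), 'eef_rot': array([-0.56345865,  0.42625944,  0.56443423,  0.42688551]), 'force': array([-0.13975647,  0.19445865,  0.32201173]), 'torque': array([0.00325606, 0.00842739, 0.08231702]), 'gripper_width': 0.998317217252964}
top {'vertical_fov': 51.48334958469112, 'cx': 312.32034414533155, 'cy': 238.6698180971818, 'k1': 0.04148291618788014, 'world_from_camera': array([[ 1.51424906e-02, -9.98432520e-01,  5.38814194e-02,
         4.80198226e-01],
       [-9.99879039e-01, -1.49289949e-02,  4.36263511e-03,
        -1.13088600e-03],
       [-3.55140133e-03, -5.39409630e-02, -9.98537811e-01,
         1.32508712e+00],
       [ 0.00000000e+00,  0.00000000e+00,  0.00000000e+00,
         1.00000000e+00]])} 0.004261067708333333
side {'vertical_fov': 50.624934383095066, 'cx': 312.2103466781125, 'cy': 247.81391411482505, 'k1': -0.04763653158174184, 'world_from_camera': array([[-0.91617785, -0.28052634,  0.28622216,  0.25971099],
       [-0.40053222,  0.61621064, -0.6781286 ,  0.71977157],
       [ 0.01385979, -0.73592759, -0.67691837,  0.78205143],
       [ 0.        ,  0.        ,  0.        ,  1.        ]])} 0.004020182291666666
[[-5.66227925e-04 -9.62256728e-01 -2.72142735e-01]
 [ 1.53845636e-03 -2.72143295e-01  9.62255507e-01]
 [-9.99998656e-01  1.26176218e-04  1.63448512e-03]]
```

View pics/top0.png

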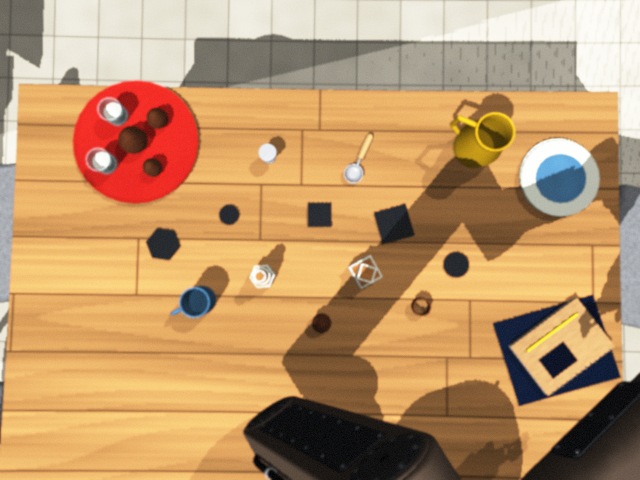

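View pics/side0.png

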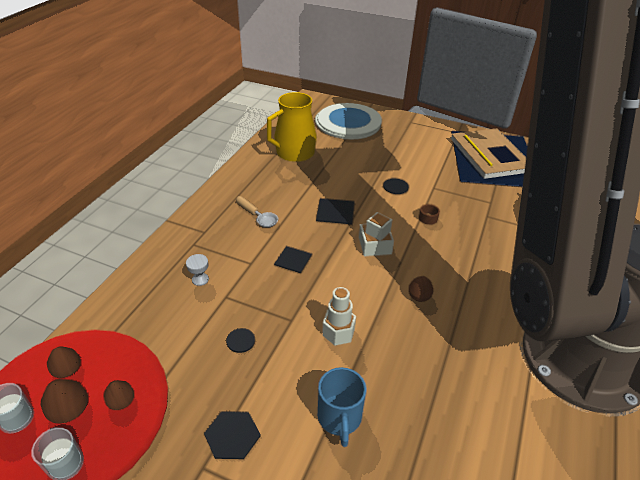

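Top view: the hex stack is at about (262,276), with both round jars on it. The square stack is at (366,271). The mats are hex (163,243), small round (229,214), small square (320,214), large square (394,223) and larger round (456,264). Now I'll measure them.

```bash
cat >> h.py <<'E'
def plane(c,uv,z):
    f=240/np.tan(np.radians(c["vertical_fov"])/2);K=np.array([[f,0,c["cx"]],[0,f,c["cy"]],[0,0,1.]])
    s=cv2.undistortPoints(np.float64(uv).reshape(-1,1,2),K,np.array([c["k1"],0,0,0.])).reshape(-1,2)
    M=np.array(c["world_from_camera"]);r=np.c_[s,np.ones(len(s))]@M[:3,:3].T
    return M[:3,3]+r*((z-M[2,3])/r[:,2])[:,None]
def mats(im,c,seeds):
    dark=(im.max(2)<60).astype(np.uint8);n,l,st,ce=cv2.connectedComponentsWithStats(dark)
    for k,s in seeds.items():
        i=l[s[1]-3:s[1]+4,s[0]-3:s[0]+4].max()
        cn,_=cv2.findContours((l==i).astype(np.uint8),0,cv2.CHAIN_APPROX_NONE);cn=max(cn,key=len)
        W=plane(c,cn[:,0],.005);m=cv2.moments(W[:,:2].astype(np.float32).reshape(-1,1,2)*1000)
        r=cv2.minAreaRect((W[:,:2]*1000).astype(np.float32))
        print(k,"centroid",np.round([m['m10']/m['m00'],m['m01']/m['m00']],1),"rect",np.round(r[0],1),np.round(r[1],1),round(r[2],1))
def bands(W,cxy,zs,rad=.05):
    near=np.hypot(W[...,0]-cxy[0],W[...,1]-cxy[1])<rad
    for z in zs:
        P=W[near&(abs(W[...,2]-z)<.006)]
        if len(P)<5: print(z,"few",len(P));continue
        r=cv2.minAreaRect((P[:,:2]*1000).astype(np.float32));(x,y),q=cv2.minEnclosingCircle((P[:,:2]*1000).astype(np.float32))
        print("z",z,len(P),"rect",np.round(r[0],1),np.round(r[1],1),round(r[2],1),"circ",round(x,1),round(y,1),round(q,1),"medz",np.round(np.median(P[:,2]),4))
E
python3 - <<'E'
from h import *
S={"top":dict(hex=(163,243),sround=(229,214),ssq=(320,214),sq=(394,223),round=(456,264)),
"side":dict(hex=(232,435),sround=(240,340),ssq=(293,259),sq=(335,210),round=(396,186))}
for n in S:
    z=np.load(n+"0.npz");im,d=z["im"],z["d"];c=imaging.get_calibration(n);print(n);mats(im,c,S[n])
    W=pts(d,c)
    if n=="top": print(W[276,262],W[271,366]); a,b=W[276,262],W[271,366]
    print("hexstack");bands(W,a,(.112,.08,.042));print("sq");bands(W,b,(.08,.042))
    m=(abs(W[...,0]-.45)<.25)&(abs(W[...,1])<.3)
    if n=="top": print("table z",np.nanmedian(W[m][:,2]))
z=np.load("top0.npz")["im"];s=np.load("side0.npz")["im"]
cv2.imwrite("pics/c0.png",np.hstack([cv2.resize(z[230:310,240:400],(800,400))[:,:400*2],]))
cv2.imwrite("pics/c1.png",cv2.resize(s[190:350,300:420],(450,600)))
E
```

```text
top
hex centroid [532.9 399.8] rect [532.8 399.7] [72.5 80.6] 51.9
sround centroid [613.4 228.2] rect [613.3 228.4] [45.5 45.1] 27.7
ssq centroid [616.4 -12.3] rect [616.2 -13.5] [56.1 55.9] 0.8
sq centroid [ 593.3 -211.8] rect [ 592.8 -210.4] [85.5 87.8] 17.6
round centroid [ 489.8 -374.6] rect [ 490.2 -375.2] [57.6 58.2] 90.0
[0.45296112 0.12519929 0.11070567] [ 0.46864515 -0.13086339  0.07902144]
hexstack
z 0.112 114 rect [454.  131.3] [26.9 26.9] 2.0 circ 454.1 131.3 14.9 medz 0.1106
z 0.08 111 rect [453.4 131.3] [42.5 40.2] 1.3 circ 453.3 131.0 21.9 medz 0.0781
z 0.042 141 rect [452.5 132.7] [60.4 55.6] 37.6 circ 452.6 132.8 31.2 medz 0.0404
sq
z 0.08 251 rect [ 464.2 -132.2] [40.1 39.8] 73.4 circ 464.7 -132.0 27.3 medz 0.0791
z 0.042 334 rect [ 467.5 -133.2] [63.8 63.9] 30.3 circ 467.1 -133.5 43.9 medz 0.0411
table z 0.0009675930313246539
side
hex centroid [528.2 404.6] rect [528.7 404.8] [90.  79.6] 24.4
sround centroid [609.1 233.5] rect [609.1 234. ] [53.4 53.7] 24.4
ssq centroid [612.6  -7.4] rect [613.1  -7.5] [64.7 65.5] 0.7
sq centroid [ 590.  -206.6] rect [ 588.9 -205.1] [91.  97.8] 16.8
round centroid [ 485.8 -369.5] rect [ 485.8 -369.1] [65.3 62.7] 25.0
hexstack
z 0.112 192 rect [449.2 134.6] [28.7 32. ] 21.7 circ 450.1 134.9 16.3 medz 0.1108
z 0.08 209 rect [447.3 138.1] [42.8 37.2] 18.5 circ 448.0 134.6 22.7 medz 0.0787
z 0.042 304 rect [446.9 141.9] [57.4 53.1] 11.3 circ 448.3 136.0 32.6 medz 0.041
sq
z 0.08 251 rect [ 459.5 -130.1] [44.5 42.9] 73.2 circ 458.3 -128.7 29.1 medz 0.0796
z 0.042 311 rect [ 462.2 -129.1] [64.2 65.6] 30.3 circ 463.9 -128.1 43.6 medz 0.0416
```

View pics/c0.png

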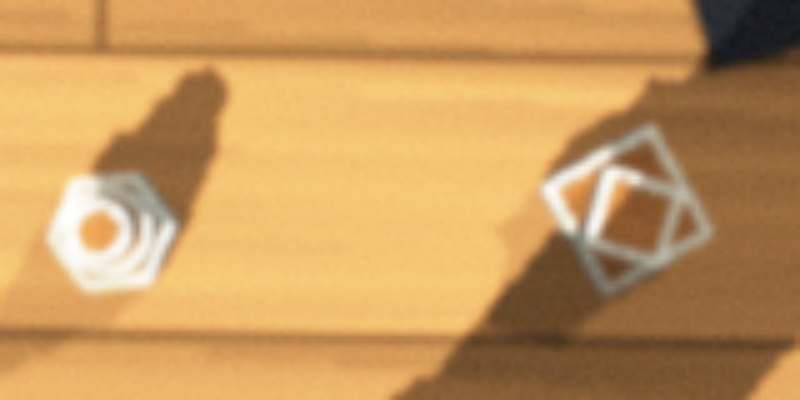

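View pics/c1.png

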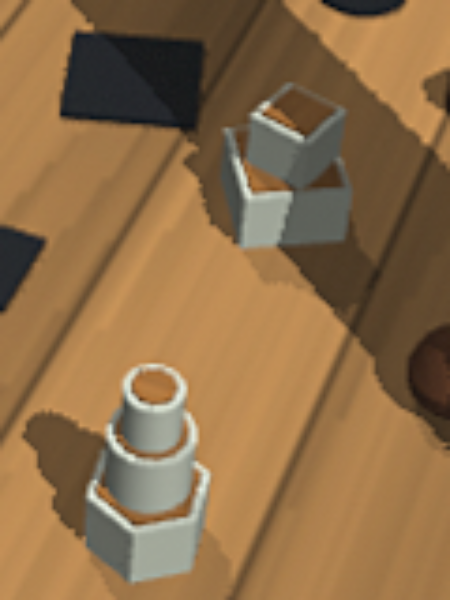

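```bash
cat >> h.py <<'E'
def go(x,y,z,yaw=None):
    s=state();M=R.from_quat(s["eef_rot"]).as_matrix();p=s["position"]
    y0=np.degrees(np.arctan2(M[1,2],M[0,2]));t=y0 if yaw is None else yaw
    dt=-((t-y0+90)%180-90) # turn about tool x (down)
    w=np.radians(y0-dt);Z=np.array([np.cos(w),np.sin(w),0]);Y=np.array([-Z[1],Z[0],0])
    D=np.array([x,y,z])-p
    print("t %.1f"%s["t"],"pos",np.round(p,4),"yaw %.1f"%y0,"g %.3f"%s["gripper_width"],"F",np.round(s["force"],1),"j",np.round(s["joint_pos"],2))
    print("TURN first %.4f (%.1f deg) then total shift xyz"%(dt/360,dt),np.round([-D[2]*10,D@Y*10,D@Z*10],3))
E
python3 - <<'E'
from h import *
go(.4617,-.1305,.20,73.3)
E
```

```text
t 0.1 pos [ 0.1837 -0.6491  0.2305] yaw 105.8 g 0.998 F [ 0.3 -0.4  0.2] j [-1.01  0.36  0.01 -0.   -1.22 -0.29]
TURN first 0.0903 (32.5 deg) then total shift xyz [ 0.305 -1.173  5.766]
```

```bash
python3 -m crank '0 0 0 .03 1; 0 0 0 .06 1; 0 0 0 .0903 1;0 0 0 .0903 1;0 0 0 .0903 1' 60
for i in 1 2 3 4 5 6; do python3 -m crank '.015 -.05 .24 0 1;.025 -.1 .48 0 1;.038 -.15 .72 0 1;.05 -.195 .961 0 1' >/dev/null; done
python3 -m crank '0 0 0 0 1;0 0 0 0 1'; python3 - <<'E'
from h import *
go(.4617,-.1305,.046,73.3)
im,d,c=cap("top");cv2.imwrite("pics/a1.png",cv2.resize(im[180:360,260:500],(800,600)))
E
```

```text
t: 0.6
position: [0.1837, -0.6492, 0.2308]
eef_rot: [-0.421, 0.568, 0.422, 0.568]
force: [-0.5, 0.8, 0.6]
gripper_width: 1.0
t: 3.2
position: [0.4615, -0.1305, 0.2011]
eef_rot: [-0.423, 0.567, 0.423, 0.566]
force: [0.1, -0.1, -0.5]
gripper_width: 1.002
t 3.2 pos [ 0.4615 -0.1305  0.2011] yaw 73.5 g 1.002 F [ 0.1 -0.1 -0.5] j [ 0.14  0.06 -0.45 -0.   -1.06 -1.99]
TURN first 0.0006 (0.2 deg) then total shift xyz [ 1.551 -0.002  0.   ]
```

```bash
python3 -m crank '.25 0 0 0 1;.5 0 0 0 1;.75 0 0 0 1;.95 0 0 0 1;.95 0 0 0 1'; python3 - <<'E'
from h import *
go(.4617,-.1305,.046,73.3)
im,d,c=cap("side");cv2.imwrite("pics/a2.png",cv2.resize(im[100:280,280:460],(600,600)))
E
```

```text
t: 3.75
position: [0.4593, -0.1317, 0.1041]
eef_rot: [-0.421, 0.569, 0.423, 0.566]
force: [0.4, 0.6, 0.4]
gripper_width: 0.999
t 3.8 pos [ 0.4593 -0.1317  0.1041] yaw 73.3 g 0.999 F [0.4 0.6 0.4] j [ 0.13  0.17 -0.58 -0.   -0.83 -2.  ]
TURN first -0.0001 (-0.0 deg) then total shift xyz [ 0.581 -0.02   0.018]
```

View pics/a2.png

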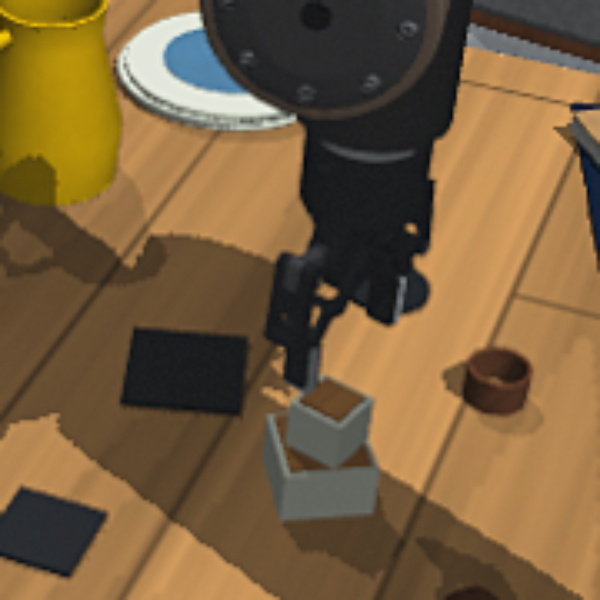

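```bash
python3 - <<'E'
from h import *
c=imaging.get_calibration("side");M=np.linalg.inv(c["world_from_camera"]);f=240/np.tan(np.radians(c["vertical_fov"])/2)
z=np.array([np.cos(np.radians(73.3)),np.sin(np.radians(73.3)),0])
def pr(p):
    q=M[:3,:3]@p+M[:3,3];s=q[:2]/q[2];s*=1+c["k1"]*(s@s);u=s*f+[c["cx"],c["cy"]];return np.round((u-[280,100])*600/180)
p=np.array([.4593,-.1317,.117])
for k in(-.0425,0,.0425):print(k,pr(p+k*z))
print("jar top",pr(np.array([.4617,-.1305,.08])),pr(np.array([.459,-.129,.08])))
E
```

```text
-0.0425 [376. 321.]
0 [339. 351.]
0.0425 [301. 382.]
jar top [329. 395.] [333. 398.]
```

```bash
python3 -m crank '.15 0 .01 0 1;.3 0 .015 0 1;.45 0 .015 0 1;.58 0 .015 0 1;.58 0 .015 0 1;.58 0 .015 0 1;.58 0 .015 0 .2;.58 0 .015 0 -.2;.58 0 .015 0 -.5;.58 0 .015 0 -.5;.58 0 .015 0 -.5;.58 0 .015 0 -.5' 40;python3 -m crank '0 0 0 0 -1;0 0 0 0 -1;0 0 0 0 -1;0 0 0 0 -1' 40; python3 - <<'E'
from h import *
go(.6146,-.010,.16)
im,d,c=cap("side");cv2.imwrite("pics/a3.png",cv2.resize(im[100:280,280:460],(600,600)))
E
```

```text
t: 5.0
position: [0.4625, -0.1294, 0.049]
eef_rot: [-0.422, 0.567, 0.422, 0.568]
force: [-2.1, 0.9, 7.2]
gripper_width: 0.463
t: 5.4
position: [0.4625, -0.1294, 0.049]
eef_rot: [-0.422, 0.567, 0.422, 0.567]
force: [-2.1, 0.6, 6.1]
gripper_width: 0.456
t 5.4 pos [ 0.4625 -0.1294  0.049 ] yaw 73.3 g 0.456 F [-2.1  0.6  6.1] j [ 0.14  0.25 -0.64  0.   -0.68 -2.  ]
TURN first -0.0000 (-0.0 deg) then total shift xyz [-1.11  -1.114  1.581]
```

View pics/a3.png

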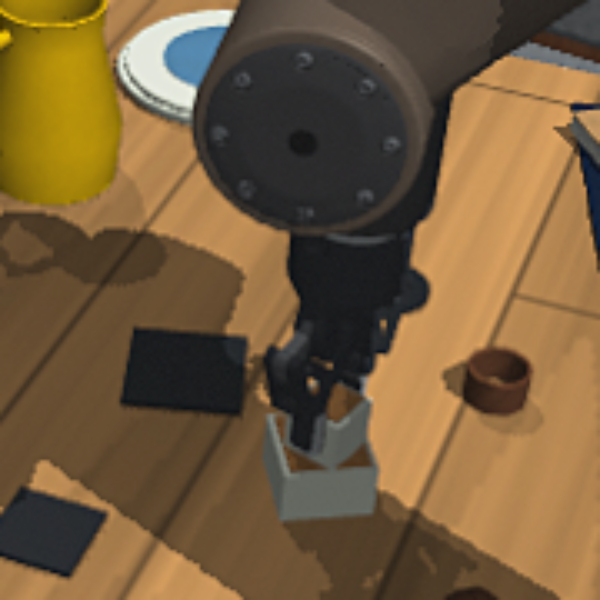

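```bash
python3 -m crank '-.02 0 0 0 -1;-.05 0 0 0 -1;-.1 0 0 0 -1;-.1 0 0 0 -1'; python3 -m crank '-.2 0 0 0 -1;-.4 0 0 0 -1;-.6 0 0 0 -1;-.8 0 0 0 -1;-.95 0 0 0 -1;-.95 0 0 0 -1'; python3 - <<'E'
from h import *
go(.6125,-.009,.16)
E
```

```text
t: 5.85
position: [0.4625, -0.1294, 0.059]
eef_rot: [-0.422, 0.567, 0.422, 0.568]
force: [0.3, 0.5, -1.2]
gripper_width: 0.461
t: 6.45
position: [0.4633, -0.1294, 0.1553]
eef_rot: [-0.423, 0.566, 0.421, 0.568]
force: [-0.1, 0.9, -0.5]
gripper_width: 0.461
t 6.5 pos [ 0.4633 -0.1294  0.1553] yaw 73.3 g 0.461 F [-0.1  0.9 -0.5] j [ 0.14  0.1  -0.52  0.   -0.95 -2.  ]
TURN first -0.0000 (-0.0 deg) then total shift xyz [-0.047 -1.083  1.582]
```

```bash
for i in 1 2; do python3 -m crank '0 -.13 .2 0 -1;0 -.27 .4 0 -1;0 -.41 .6 0 -1;0 -.55 .79 0 -1' >/dev/null; done;  python3 -m crank '0 0 0 0 -1;0 0 0 0 -1';python3 - <<'E'
from h import *
go(.6142,-.010,.014)
im,d,c=cap("side");cv2.imwrite("pics/a4.png",cv2.resize(im[130:310,220:400],(600,600)))
E
```

```text
t: 7.45
position: [0.6125, -0.0091, 0.1516]
eef_rot: [-0.422, 0.568, 0.423, 0.566]
force: [-1.1, 0.7, -0.9]
gripper_width: 0.462
t 7.5 pos [ 0.6125 -0.0091  0.1516] yaw 73.3 g 0.462 F [-1.1  0.7 -0.9] j [ 0.3   0.32 -0.24 -0.   -1.02 -2.17]
TURN first -0.0000 (-0.0 deg) then total shift xyz [ 1.376 -0.019 -0.004]
```

View pics/a4.png

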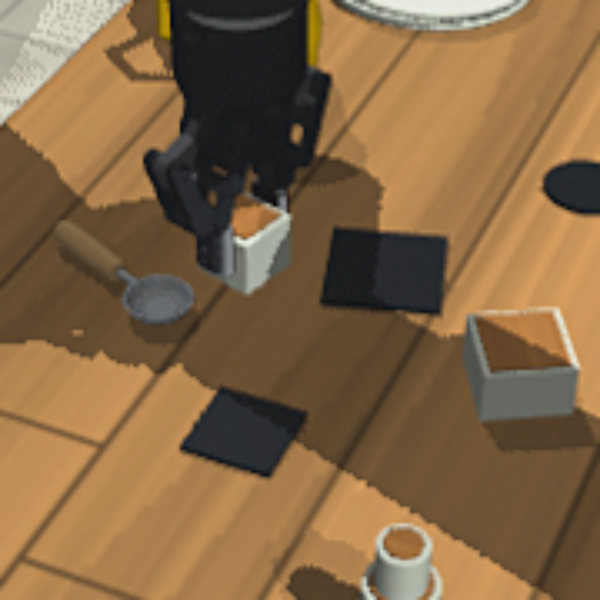

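```bash
python3 -m crank '.2 0 0 0 -1;.4 0 0 0 -1;.6 0 0 0 -1;.8 0 0 0 -1;.95 -.015 0 0 -1;.95 -.015 0 0 -1';python3 -m crank '.1 0 0 0 -1;.2 0 0 0 -1;.3 0 0 0 -1;.36 0 0 0 -1;.40 0 0 0 -1;.425 0 0 0 -1;.425 0 0 0 -1;.425 0 0 0 -1'; python3 - <<'E'
from h import *
go(.6142,-.010,.014)
E
```

```text
t: 8.1
position: [0.6126, -0.0108, 0.0561]
eef_rot: [-0.421, 0.569, 0.422, 0.566]
force: [0.8, -0.3, -0.6]
gripper_width: 0.465
t: 8.9
position: [0.6144, -0.0101, 0.016]
eef_rot: [-0.422, 0.567, 0.422, 0.567]
force: [0.2, -0.5, 0.0]
gripper_width: 0.457
t 8.9 pos [ 0.6144 -0.0101  0.016 ] yaw 73.3 g 0.457 F [ 0.2 -0.5  0. ] j [ 0.3   0.47 -0.37  0.   -0.73 -2.16]
TURN first -0.0000 (-0.0 deg) then total shift xyz [ 0.02   0.003 -0.   ]
```

```bash
for i in 1 2 3; do python3 -m crank '.01 0 0 0 -1;.01 0 0 0 -1;.01 0 0 0 -1'|grep -E 'pos|force'; done
```

```text
position: [0.6143, -0.0101, 0.015]
force: [-1.1, 0.5, -0.2]
position: [0.6142, -0.0101, 0.0138]
force: [-0.4, -0.3, -2.0]
position: [0.6142, -0.0102, 0.0128]
force: [-0.2, -0.5, -0.8]
```

```bash
for i in 1 2; do python3 -m crank '.01 0 0 0 -1;.01 0 0 0 -1;.01 0 0 0 -1'|grep -E 'pos|force'; done
```

```text
position: [0.6144, -0.0101, 0.0121]
force: [-1.3, 0.1, 3.4]
position: [0.6144, -0.0101, 0.0121]
force: [-4.4, 1.0, 11.7]
```

```bash
python3 -m crank '0 0 0 0 -.5;0 0 0 0 0;0 0 0 0 .5;0 0 0 0 1;0 0 0 0 1;0 0 0 0 1;-.2 0 0 0 1;-.4 0 0 0 1;-.7 0 0 0 1;-1 0 0 0 1;-1 0 0 0 1'; python3 - <<'E'
from h import *
go(.4650,-.1310,.11,120.3)
im,d,c=cap("side");W=pts(d,c);print("jar");bands(W,(.6142,-.01),(.043,));print("sqjar");bands(W,(.465,-.131),(.042,))
cv2.imwrite("pics/a5.png",cv2.resize(im[130:310,220:400],(600,600)))
E
```

```text
t: 11.5
position: [0.617, -0.0097, 0.1154]
eef_rot: [-0.424, 0.565, 0.421, 0.569]
force: [1.1, 0.8, 0.1]
gripper_width: 0.995
t 11.5 pos [ 0.617  -0.0097  0.1154] yaw 73.3 g 0.995 F [1.1 0.8 0.1] j [ 0.3   0.36 -0.28  0.   -0.93 -2.16]
TURN first -0.1304 (-47.0 deg) then total shift xyz [ 0.054  1.924 -0.28 ]
jar
z 0.043 274 rect [612.3  -9.3] [44.4 42.5] 75.0 circ 612.2 -8.5 28.9 medz 0.0429
sqjar
z 0.042 590 rect [ 463.1 -130.8] [65.6 69.6] 30.1 circ 462.8 -132.4 45.9 medz 0.0424
```

View pics/a5.png

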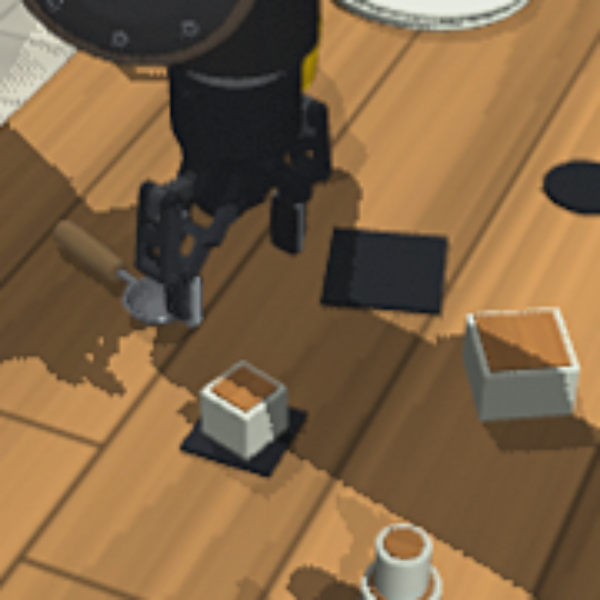

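```bash
python3 -m crank '0 0 0 -.03 1;0 0 0 -.06 1;0 0 0 -.09 1;0 0 0 -.12 1;0 0 0 -.1304 1;0 0 0 -.1304 1;0 0 0 -.1304 1;0 0 0 -.1304 1' >/dev/null
for i in 1 2; do python3 -m crank '.01 .3 -.04 0 1;.02 .6 -.08 0 1;.027 .962 -.14 0 1;.027 .962 -.14 0 1' >/dev/null; done;  python3 -m crank '0 0 0 0 1;0 0 0 0 1';python3 - <<'E'
from h import *
go(.4650,-.132,.006,120.2)
E
```

```text
t: 13.35
position: [0.463, -0.131, 0.1056]
eef_rot: [0.613, -0.352, -0.613, -0.353]
force: [-0.6, -0.4, -0.2]
gripper_width: 1.001
t 13.3 pos [ 0.463  -0.131   0.1056] yaw 120.2 g 1.001 F [-0.6 -0.4 -0.2] j [ 0.13  0.17 -0.58  0.   -0.83 -1.18]
TURN first 0.0000 (0.0 deg) then total shift xyz [ 0.996 -0.012 -0.019]
```

```bash
python3 -m crank '.2 0 -.01 0 1;.4 0 -.015 0 1;.5 0 -.015 0 1;.6 0 -.015 0 1;.6 0 -.015 0 1'; python3 - <<'E'
from h import *
go(.4650,-.132,.006,120.2)
E
```

```text
t: 13.85
position: [0.4625, -0.1323, 0.0443]
eef_rot: [-0.613, 0.353, 0.614, 0.352]
force: [-0.2, 0.6, 0.1]
gripper_width: 0.998
t 13.8 pos [ 0.4625 -0.1323  0.0443] yaw 120.2 g 0.998 F [-0.2  0.6  0.1] j [ 0.13  0.26 -0.64 -0.   -0.67 -1.17]
TURN first 0.0001 (0.0 deg) then total shift xyz [ 0.383 -0.023 -0.01 ]
```

```bash
python3 -m crank '.1 -.02 -.01 0 1;.2 -.02 -.01 0 1;.3 -.02 -.01 0 1;.37 -.02 -.01 0 1;.37 -.02 -.01 0 1;.37 -.02 -.01 0 .8;.37 -.02 -.01 0 .6;.37 -.02 -.01 0 .3;.37 -.02 -.01 0 0;.37 -.02 -.01 0 0;.37 -.02 -.01 0 -.2' 40;python3 -m crank '0 0 0 0 -1;0 0 0 0 -1;0 0 0 0 -1' 60;python3 -m crank '-.05 0 0 0 -1;-.1 0 0 0 -1;-.1 0 0 0 -1' ;python3 -m crank '-.2 0 0 0 -1;-.4 0 0 0 -1;-.6 0 0 0 -1;-.8 0 0 0 -1;-.8 0 0 0 -1;-.8 0 0 0 -1';  python3 - <<'E'
from h import *
go(.5915,-.209,.1)
im,d,c=cap("side");cv2.imwrite("pics/a6.png",cv2.resize(im[100:280,280:460],(600,600)))
E
```

```text
t: 14.95
position: [0.4654, -0.1323, 0.009]
eef_rot: [0.613, -0.352, -0.613, -0.352]
force: [-2.4, 1.7, 6.8]
gripper_width: 0.742
t: 15.25
position: [0.4654, -0.1323, 0.0091]
eef_rot: [0.613, -0.352, -0.613, -0.352]
force: [-1.7, 1.1, 7.9]
gripper_width: 0.735
t: 15.55
position: [0.4655, -0.1323, 0.0191]
eef_rot: [0.613, -0.352, -0.613, -0.353]
force: [-0.1, -0.6, -2.5]
gripper_width: 0.738
t: 16.15
position: [0.465, -0.1323, 0.0983]
eef_rot: [0.613, -0.352, -0.613, -0.353]
force: [-0.2, 0.4, -2.9]
gripper_width: 0.738
t 16.1 pos [ 0.465  -0.1323  0.0983] yaw 120.2 g 0.738 F [-0.2  0.4 -2.9] j [ 0.13  0.18 -0.58 -0.   -0.81 -1.17]
TURN first -0.0000 (-0.0 deg) then total shift xyz [-0.017 -0.707 -1.3  ]
```

View pics/a6.png

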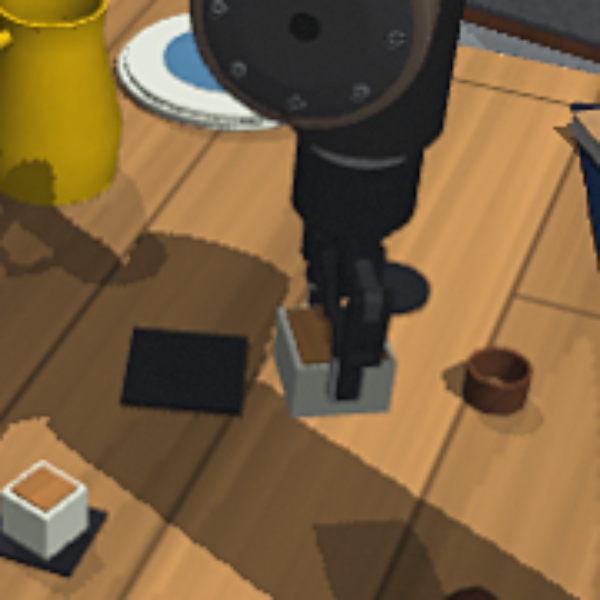

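```bash
for i in 1 2; do python3 -m crank '0 -.09 -.16 0 -1;0 -.18 -.33 0 -1;0 -.27 -.5 0 -1;0 -.353 -.65 0 -1' >/dev/null; done;  python3 -m crank '0 0 0 0 -1;.2 0 0 0 -1;.4 0 0 0 -1;.6 0 0 0 -1;.65 0 0 0 -1;.65 0 0 0 -1;.65 0 0 0 -1';python3 - <<'E'
from h import *
go(.5915,-.2087,.015)
E
```

```text
t: 17.7
position: [0.5918, -0.2091, 0.0338]
eef_rot: [0.613, -0.352, -0.613, -0.352]
force: [-0.7, 0.5, -1.3]
gripper_width: 0.738
t 17.7 pos [ 0.5918 -0.2091  0.0338] yaw 120.3 g 0.738 F [-0.7  0.5 -1.3] j [-0.03  0.47 -0.32  0.   -0.78 -1.01]
TURN first -0.0000 (-0.0 deg) then total shift xyz [0.188 0.001 0.005]
```

```bash
python3 -m crank '.05 0 0 0 -1;.1 0 0 0 -1;.14 0 0 0 -1;.17 0 0 0 -1;.17 0 0 0 -1;.17 0 0 0 -1'; for i in 1 2 3 4; do python3 -m crank '.01 0 0 0 -1;.01 0 0 0 -1;.01 0 0 0 -1'|grep -E 'pos|force'; done
```

```text
t: 18.3
position: [0.5916, -0.2092, 0.0163]
eef_rot: [-0.613, 0.352, 0.613, 0.352]
force: [0.4, 0.2, -2.2]
gripper_width: 0.741
position: [0.5916, -0.2091, 0.0155]
force: [0.9, 0.0, -2.1]
position: [0.5916, -0.2091, 0.0144]
force: [-1.4, -0.6, -2.2]
position: [0.5917, -0.2091, 0.0142]
force: [-2.7, 1.0, 6.0]
position: [0.5917, -0.2091, 0.0141]
force: [-5.9, 3.0, 13.6]
```

```bash
python3 -m crank '-.01 0 0 0 -.2;-.01 0 0 0 .2;-.01 0 0 0 .6;-.01 0 0 0 1;-.01 0 0 0 1;-.01 0 0 0 1;-.2 0 0 0 1;-.4 0 0 0 1;-.6 0 0 0 1;-.8 0 0 0 1;-1 0 0 0 1;-1 0 0 0 1';python3 -m crank '-.3 0 0 0 1;-.6 0 0 0 1;-.6 0 0 0 1';  python3 - <<'E'
from h import *
go(.452,.133,.17,120)
im,d,c=cap("side");W=pts(d,c);print("jar");bands(W,(.591,-.209),(.047,));bands(W,(.452,.133),(.112,.08,.042))
cv2.imwrite("pics/a7.png",cv2.resize(im[130:310,240:420],(600,600)))
E
```

```text
t: 20.7
position: [0.5934, -0.2095, 0.1155]
eef_rot: [0.615, -0.352, -0.612, -0.353]
force: [-0.2, 0.1, -0.3]
gripper_width: 1.003
t: 21.0
position: [0.5938, -0.2097, 0.1764]
eef_rot: [0.615, -0.351, -0.611, -0.353]
force: [1.1, 0.4, 0.1]
gripper_width: 0.995
t 21.0 pos [ 0.5938 -0.2097  0.1764] yaw 120.3 g 0.995 F [1.1 0.4 0.1] j [-0.03  0.32 -0.18  0.   -1.07 -1.01]
TURN first 0.0008 (0.3 deg) then total shift xyz [ 0.064 -0.485  3.677]
jar
z 0.047 473 rect [ 589.6 -208.3] [64.5 72.3] 30.3 circ 589.3 -207.3 44.6 medz 0.0474
z 0.112 190 rect [449.1 134.9] [30.6 28.4] 81.3 circ 449.2 134.7 16.0 medz 0.1111
z 0.08 209 rect [447.3 138.2] [42.5 37.3] 19.2 circ 448.8 134.8 22.6 medz 0.0791
z 0.042 309 rect [446.7 142. ] [58.2 50.5] 13.9 circ 448.0 136.0 31.7 medz 0.0409
```

View pics/a7.png

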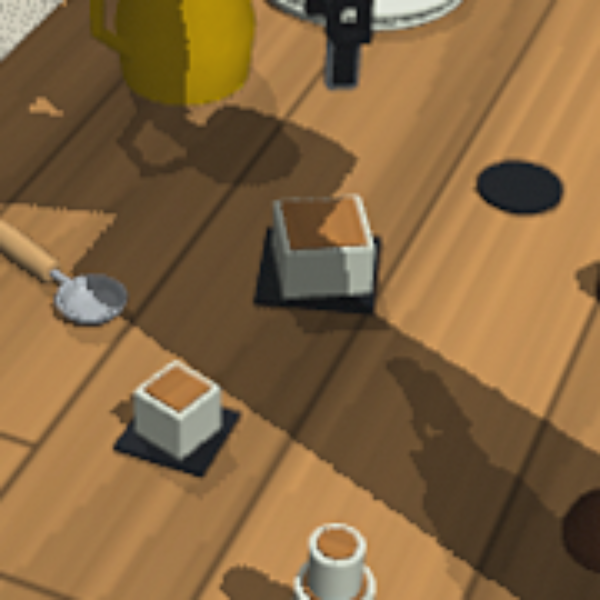

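```bash
for i in 1 2 3 4; do python3 -m crank '.005 -.04 .3 0 1;.01 -.08 .6 0 1;.016 -.121 .919 0 1;.016 -.121 .919 0 1' >/dev/null; done;  python3 -m crank '0 0 0 0 1;.2 0 0 0 1;.4 0 0 0 1;.4 0 0 0 1;.4 0 0 0 1';python3 - <<'E'
from h import *
go(.4517,.1335,.083)
im,d,c=cap("side");cv2.imwrite("pics/a8.png",cv2.resize(im[190:370,260:440],(600,600)))
E
```

```text
t: 23.15
position: [0.4487, 0.1319, 0.126]
eef_rot: [-0.613, 0.353, 0.613, 0.352]
force: [-0.6, 0.5, 1.3]
gripper_width: 1.0
t 23.1 pos [0.4487 0.1319 0.126 ] yaw 120.2 g 1.000 F [-0.6  0.5  1.3] j [ 0.71  0.12 -0.58  0.   -0.88 -1.75]
TURN first -0.0000 (-0.0 deg) then total shift xyz [ 0.43  -0.035 -0.001]
```

View pics/a8.png

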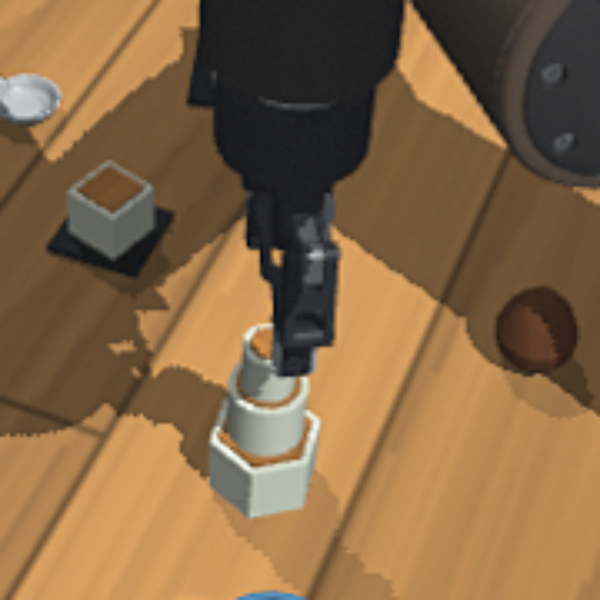

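```bash
python3 -m crank '.1 -.02 0 0 1;.2 -.035 0 0 1;.3 -.035 0 0 1;.40 -.035 0 0 1;.40 -.035 0 0 1;.4 -.035 0 0 .6;.4 -.035 0 0 .3;.4 -.035 0 0 .1;.4 -.035 0 0 -.1;.4 -.035 0 0 -.2;.4 -.035 0 0 -.3;.4 -.035 0 0 -.4' 40;python3 -m crank '0 0 0 0 -.6;0 0 0 0 -1;0 0 0 0 -1;0 0 0 0 -1;0 0 0 0 -1' 40;python3 -m crank '-.05 0 0 0 -1;-.1 0 0 0 -1;-.1 0 0 0 -1' ;python3 -m crank '-.2 0 0 0 -1;-.4 0 0 0 -1;-.5 0 0 0 -1;-.5 0 0 0 -1';  python3 - <<'E'
from h import *
go(.6112,.231,.15)
im,d,c=cap("side");cv2.imwrite("pics/a9.png",cv2.resize(im[190:370,260:440],(600,600)))
E
```

```text
t: 24.4
position: [0.4514, 0.1346, 0.0864]
eef_rot: [0.613, -0.352, -0.613, -0.352]
force: [-1.3, -0.2, 5.3]
gripper_width: 0.335
t: 24.9
position: [0.4515, 0.1346, 0.0864]
eef_rot: [0.613, -0.352, -0.613, -0.352]
force: [-1.8, -0.5, 5.1]
gripper_width: 0.337
t: 25.2
position: [0.4517, 0.1349, 0.0967]
eef_rot: [0.613, -0.352, -0.613, -0.353]
force: [0.6, -1.0, -0.3]
gripper_width: 0.334
t: 25.6
position: [0.452, 0.1351, 0.1472]
eef_rot: [0.613, -0.351, -0.613, -0.353]
force: [0.1, 0.6, -0.8]
gripper_width: 0.334
t 25.6 pos [0.452  0.1351 0.1472] yaw 120.2 g 0.334 F [ 0.1  0.6 -0.8] j [ 0.71  0.1  -0.54  0.   -0.93 -1.75]
TURN first -0.0000 (-0.0 deg) then total shift xyz [-0.028 -1.858  0.026]
```

View pics/a9.png

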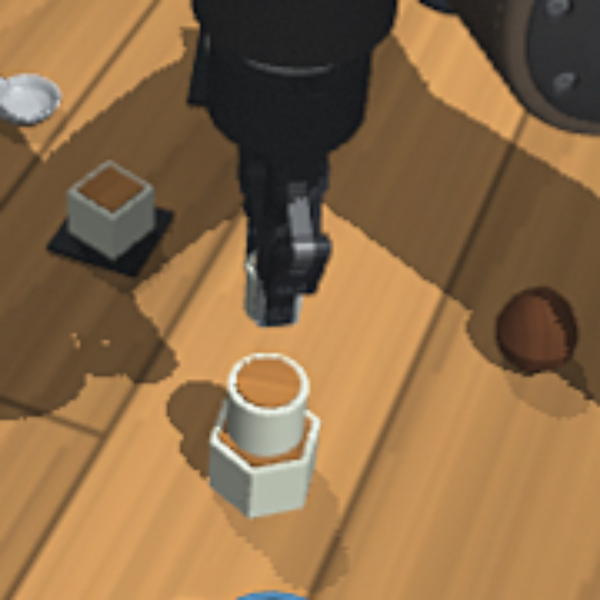

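```bash
for i in 1 2; do python3 -m crank '0 -.2 0 0 -1;0 -.4 0 0 -1;0 -.6 0 0 -1;0 -.8 0.01 0 -1;0 -.929 .013 0 -1' >/dev/null; done;  python3 -m crank '0 0 0 0 -1;.2 0 0 0 -1;.4 0 0 0 -1;.6 0 0 0 -1;.8 0 0 0 -1;1 0 0 0 -1;1 0 0 0 -1;1 0 0 0 -1';python3 - <<'E'
from h import *
go(.6112,.231,.014)
E
```

```text
t: 27.45
position: [0.6101, 0.23, 0.0462]
eef_rot: [-0.613, 0.353, 0.613, 0.352]
force: [-0.4, 1.1, 0.2]
gripper_width: 0.338
t 27.4 pos [0.6101 0.23   0.0462] yaw 120.2 g 0.338 F [-0.4  1.1  0.2] j [ 0.66  0.48 -0.25  0.   -0.83 -1.7 ]
TURN first -0.0000 (-0.0 deg) then total shift xyz [ 0.322 -0.015  0.003]
```

```bash
python3 -m crank '.1 0 0 0 -1;.2 -.01 0 0 -1;.28 -.01 0 0 -1;.31 -.01 0 0 -1;.31 -.01 0 0 -1;.31 -.01 0 0 -1'; for i in 1 2 3 4; do python3 -m crank '.01 0 0 0 -1;.01 0 0 0 -1;.01 0 0 0 -1'|grep -E 'pos|force'; done
```

```text
t: 28.05
position: [0.6115, 0.231, 0.015]
eef_rot: [0.613, -0.352, -0.613, -0.352]
force: [-0.0, -0.9, 0.1]
gripper_width: 0.336
position: [0.6115, 0.231, 0.0142]
force: [-0.1, 0.2, -0.3]
position: [0.6114, 0.2309, 0.013]
force: [0.5, -0.2, -0.2]
position: [0.6114, 0.2309, 0.012]
force: [-1.4, -0.4, -0.3]
position: [0.6115, 0.231, 0.0114]
force: [-1.5, -0.2, 4.7]
```

```bash
python3 -m crank '0 0 0 0 -.2;0 0 0 0 .2;0 0 0 0 .6;0 0 0 0 1;0 0 0 0 1;0 0 0 0 1;-.2 0 0 0 1;-.4 0 0 0 1;-.6 0 0 0 1;-.8 0 0 0 1;-1 0 0 0 1;-1 0 0 0 1';  python3 - <<'E'
from h import *
go(.451,.133,.105)
im,d,c=cap("side");W=pts(d,c);print("jar");bands(W,(.611,.231),(.037,));bands(W,(.452,.133),(.08,.042))
E
```

```text
t: 30.45
position: [0.613, 0.2318, 0.1143]
eef_rot: [0.614, -0.351, -0.612, -0.354]
force: [0.6, -0.1, 0.2]
gripper_width: 1.0
t 30.4 pos [0.613  0.2318 0.1143] yaw 120.3 g 1.000 F [ 0.6 -0.1  0.2] j [ 0.66  0.41 -0.19  0.   -0.96 -1.7 ]
TURN first -0.0000 (-0.0 deg) then total shift xyz [ 0.093  1.897 -0.037]
jar
z 0.037 188 rect [608.9 231.2] [27.9 31.6] 27.9 circ 609.3 231.3 16.0 medz 0.036
z 0.08 377 rect [448.9 133.6] [44. 44.] 60.4 circ 449.4 134.8 24.0 medz 0.0794
z 0.042 303 rect [446.7 142.1] [56.4 51.9] 9.1 circ 447.9 135.9 32.3 medz 0.0411
```

```bash
for i in 1 2; do python3 -m crank '0 .3 0 0 1;.01 .6 -.01 0 1;.02 .948 -.02 0 1;.02 .948 -.02 0 1' >/dev/null; done; python3 -m crank '0 0 0 0 1;0 0 0 0 1;.2 0 0 0 1;.2 0 0 0 1;.2 0 0 0 1'; python3 - <<'E'
from h import *
go(.451,.133,.049)
E
```

```text
t: 31.8
position: [0.4499, 0.1321, 0.0867]
eef_rot: [-0.613, 0.353, 0.613, 0.352]
force: [0.4, -0.1, -1.0]
gripper_width: 0.998
t 31.8 pos [0.4499 0.1321 0.0867] yaw 120.2 g 0.998 F [ 0.4 -0.1 -1. ] j [ 0.71  0.17 -0.62  0.   -0.78 -1.75]
TURN first -0.0000 (-0.0 deg) then total shift xyz [ 0.377 -0.014  0.002]
```

```bash
python3 -m crank '.1 0 0 0 1;.2 0 0 0 1;.3 0 0 0 1;.36 0 0 0 1;.36 0 0 0 1;.36 0 0 0 .6;.36 0 0 0 .4;.36 0 0 0 .2;.36 0 0 0 .1;.36 0 0 0 0;.36 0 0 0 -.1;.36 0 0 0 -.3' 40;python3 -m crank '0 0 0 0 -.6;0 0 0 0 -1;0 0 0 0 -1;0 0 0 0 -1' 40;python3 -m crank '-.05 0 0 0 -1;-.1 0 0 0 -1;-.1 0 0 0 -1' ;python3 -m crank '-.2 0 0 0 -1;-.4 0 0 0 -1;-.6 0 0 0 -1;-.8 0 0 0 -1;-.8 0 0 0 -1;-.8 0 0 0 -1';  python3 - <<'E'
from h import *
go(.488,-.372,.13)
im,d,c=cap("side");bands(pts(d,c),(.452,.133),(.042,))
cv2.imwrite("pics/a10.png",cv2.resize(im[190:370,260:440],(600,600)))
E
```

```text
t: 33.0
position: [0.4497, 0.1321, 0.0515]
eef_rot: [0.613, -0.352, -0.613, -0.352]
force: [-2.2, -0.6, 6.1]
gripper_width: 0.504
t: 33.4
position: [0.4498, 0.1321, 0.0515]
eef_rot: [0.613, -0.352, -0.613, -0.352]
force: [-1.3, -0.4, 5.7]
gripper_width: 0.5
t: 33.7
position: [0.45, 0.1323, 0.0618]
eef_rot: [0.613, -0.352, -0.613, -0.353]
force: [0.1, 0.1, -1.4]
gripper_width: 0.503
t: 34.3
position: [0.4495, 0.1321, 0.141]
eef_rot: [-0.613, 0.352, 0.613, 0.353]
force: [0.3, 0.2, -1.7]
gripper_width: 0.503
t 34.3 pos [0.4495 0.1321 0.141 ] yaw 120.2 g 0.503 F [ 0.3  0.2 -1.7] j [ 0.71  0.1  -0.56 -0.   -0.91 -1.75]
TURN first -0.0000 (-0.0 deg) then total shift xyz [ 0.11   2.204 -4.549]
z 0.042 647 rect [447.9 136.1] [56.2 63.7] 8.5 circ 448.0 136.2 32.6 medz 0.0416
```

View pics/a10.png

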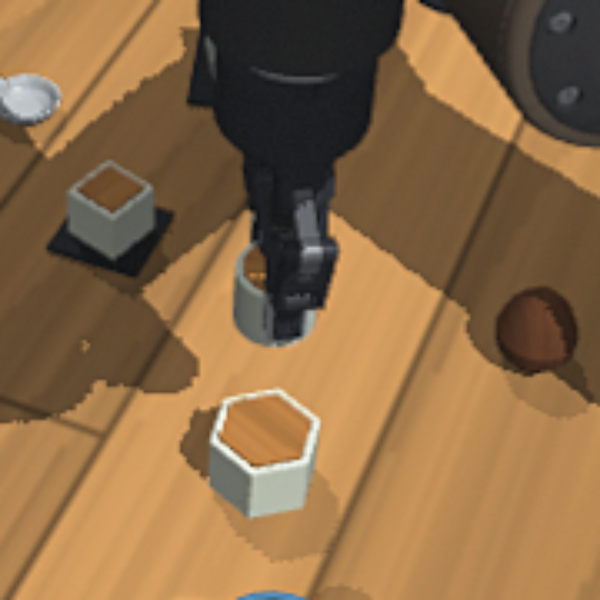

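```bash
for i in 1 2 3 4 5; do python3 -m crank '0 .11 -.23 0 -1;0 .22 -.46 0 -1;0.01 .33 -.69 0 -1;.02 .441 -.91 0 -1' >/dev/null; done;  python3 -m crank '0 0 0 0 -1;0 0 0 0 -1;.2 0 0 0 -1;.4 0 0 0 -1;.6 0 0 0 -1;.8 0 0 0 -1;.9 0 0 0 -1;.9 0 0 0 -1;.9 0 0 0 -1';python3 - <<'E'
from h import *
go(.488,-.372,.0175)
E
```

```text
t: 37.25
position: [0.4886, -0.372, 0.0414]
eef_rot: [0.613, -0.352, -0.613, -0.352]
force: [0.2, 0.3, -0.6]
gripper_width: 0.503
t 37.2 pos [ 0.4886 -0.372   0.0414] yaw 120.3 g 0.503 F [ 0.2  0.3 -0.6] j [-0.33  0.44 -0.35  0.   -0.78 -0.71]
TURN first -0.0000 (-0.0 deg) then total shift xyz [0.239 0.005 0.002]
```

```bash
python3 -m crank '.1 0 0 0 -1;.18 0 0 0 -1;.22 0 0 0 -1;.24 0 0 0 -1;.24 0 0 0 -1;.24 0 0 0 -1'; for i in 1 2 3; do python3 -m crank '.01 0 0 0 -1;.01 0 0 0 -1;.01 0 0 0 -1'|grep -E 'pos|force'; done
```

```text
t: 37.85
position: [0.4883, -0.3723, 0.0171]
eef_rot: [0.613, -0.352, -0.613, -0.352]
force: [-0.7, -0.0, -1.4]
gripper_width: 0.501
position: [0.4883, -0.3722, 0.0161]
force: [-0.3, 0.2, -1.2]
position: [0.4882, -0.3722, 0.015]
force: [-0.4, -0.1, -1.0]
position: [0.4883, -0.3722, 0.0146]
force: [-1.1, 1.5, 5.5]
```

```bash
python3 -m crank '0 0 0 0 -.2;0 0 0 0 .2;0 0 0 0 .6;0 0 0 0 1;0 0 0 0 1;0 0 0 0 1;-.2 0 0 0 1;-.4 0 0 0 1;-.6 0 0 0 1;-.8 0 0 0 1;-1 0 0 0 1;-1 0 0 0 1'; python3 -m crank '0 0 0 -.02 1;0 0 0 -.02 1;0 0 0 -.02 1';  python3 - <<'E'
from h import *
go(.450,.1345,.10,128)
im,d,c=cap("side");W=pts(d,c);print("jar");bands(W,(.488,-.372),(.043,))
E
```

```text
t: 39.95
position: [0.4898, -0.373, 0.1171]
eef_rot: [0.615, -0.352, -0.611, -0.352]
force: [0.5, 0.6, -0.4]
gripper_width: 0.998
t: 40.25
position: [0.4879, -0.372, 0.1135]
eef_rot: [-0.633, 0.314, 0.634, 0.314]
force: [-0.6, -0.7, 0.5]
gripper_width: 0.997
t 40.2 pos [ 0.4879 -0.372   0.1135] yaw 127.3 g 0.997 F [-0.6 -0.7  0.5] j [-0.33  0.36 -0.28 -0.   -0.93 -0.59]
TURN first -0.0021 (-0.7 deg) then total shift xyz [ 0.135 -2.82   4.225]
jar
z 0.043 134 rect [ 487.6 -369.7] [39.3 44.3] 16.2 circ 488.7 -369.2 23.3 medz 0.0429
```

```bash
for i in 1 2 3 4 5; do python3 -m crank '0 -.15 .23 0 1;0.01 -.3 .45 0 1;0.02 -.45 .66 0 1;.027 -.56 .84 0 1;.027 -.56 .84 0 1' >/dev/null; done;  python3 -m crank '0 0 0 -.002 1;0 0 0 -.002 1;.3 0 0 -.002 1;.4 0 0 -.002 1;.4 0 0 -.002 1';python3 - <<'E'
from h import *
go(.450,.135,.006,128.2)
E
```

```text
t: 43.3
position: [0.4543, 0.13, 0.0592]
eef_rot: [-0.635, 0.311, 0.636, 0.308]
force: [0.4, 0.4, -0.2]
gripper_width: 1.002
t 43.3 pos [0.4543 0.13   0.0592] yaw 128.1 g 1.002 F [ 0.4  0.4 -0.2] j [ 0.7   0.22 -0.64 -0.   -0.71 -1.6 ]
TURN first -0.0003 (-0.1 deg) then total shift xyz [0.532 0.003 0.066]
```

```bash
python3 -m crank '0 0 .066 0 1;0 0 .066 0 1;.1 0 .066 0 1;.2 0 .066 0 1;.3 0 .066 0 1;.4 0 .066 0 1;.51 0 .066 0 1;.51 0 .066 0 1;.51 0 .066 0 1';python3 - <<'E'
from h import *
go(.450,.135,.006,128.2)
E
python3 -m crank '0 0 0 0 .7;0 0 0 0 .5;0 0 0 0 .3;0 0 0 0 .2;0 0 0 0 .1;0 0 0 0 0;0 0 0 0 -.2;0 0 0 0 -1;0 0 0 0 -1;0 0 0 0 -1' 50;python3 -m crank '-.05 0 0 0 -1;-.1 0 0 0 -1;-.1 0 0 0 -1' ;python3 -m crank '-.2 0 0 0 -1;-.4 0 0 0 -1;-.6 0 0 0 -1;-.8 0 0 0 -1;-.8 0 0 0 -1;-.8 0 0 0 -1';  python3 - <<'E'
from h import *
go(.5305,.402,.10)
im,d,c=cap("side");cv2.imwrite("pics/a11.png",cv2.resize(im[190:370,260:440],(600,600)))
E
```

```text
t: 44.2
position: [0.451, 0.1365, 0.0091]
eef_rot: [-0.636, 0.309, 0.636, 0.309]
force: [-1.2, 0.6, 0.0]
gripper_width: 0.999
t 44.2 pos [0.451  0.1365 0.0091] yaw 128.2 g 0.999 F [-1.2  0.6  0. ] j [ 0.71  0.3  -0.7   0.   -0.57 -1.62]
TURN first -0.0001 (-0.0 deg) then total shift xyz [ 0.031  0.017 -0.006]
t: 45.2
position: [0.4515, 0.1369, 0.0102]
eef_rot: [0.636, -0.309, -0.636, -0.309]
force: [-2.1, -0.3, 4.6]
gripper_width: 0.649
t: 45.5
position: [0.4515, 0.137, 0.0203]
eef_rot: [0.636, -0.309, -0.636, -0.309]
force: [0.1, 0.3, -2.1]
gripper_width: 0.649
t: 46.1
position: [0.451, 0.1368, 0.0995]
eef_rot: [0.636, -0.309, -0.636, -0.31]
force: [0.1, -0.4, -3.1]
gripper_width: 0.655
t 46.1 pos [0.451  0.1368 0.0995] yaw 128.1 g 0.655 F [ 0.1 -0.4 -3.1] j [ 0.71  0.16 -0.6  -0.   -0.81 -1.62]
TURN first -0.0000 (-0.0 deg) then total shift xyz [-0.005 -2.263  1.595]
```

View pics/a11.png

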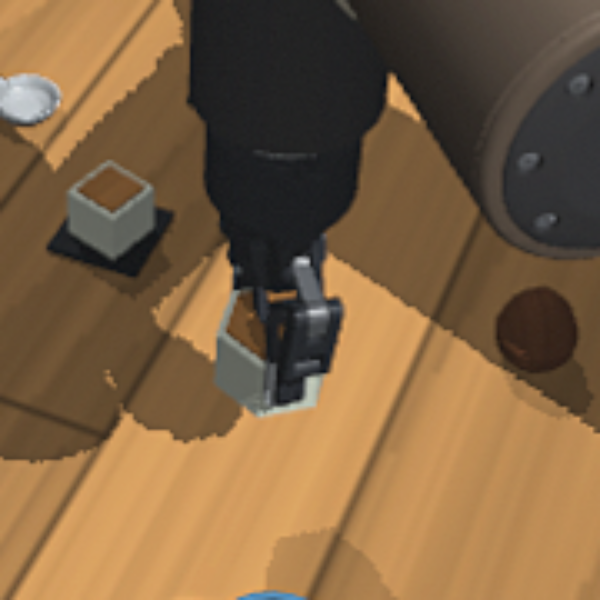

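```bash
python3 - <<'E'
from h import *
z=np.load("top0.npz");W=pts(z["d"],imaging.get_calibration("top"));P=W[285:318,178:216].reshape(-1,3);P=P[P[:,2]>.03];print(P.min(0),P.max(0))
E
for i in 1 2 3; do python3 -m crank '0 -.18 .13 0 -1;0 -.36 .26 0 -1;0 -.54 .39 0 -1;0 -.754 .532 0 -1;0 -.754 .532 0 -1' >/dev/null; done;  python3 -m crank '0 0 0 0 -1;0 0 0 0 -1';python3 - <<'E'
from h import *
go(.5306,.402,.03)
im,d,c=cap("side");cv2.imwrite("pics/a12.png",cv2.resize(im[240:480,120:440],(800,600)))
E
```

```text
[0.35120737 0.25547856 0.03043343] [0.42459618 0.33742518 0.0894572 ]
t: 47.85
position: [0.5298, 0.4014, 0.0988]
eef_rot: [-0.636, 0.31, 0.636, 0.309]
force: [0.2, -0.2, -2.1]
gripper_width: 0.645
t 47.9 pos [0.5298 0.4014 0.0988] yaw 128.2 g 0.645 F [ 0.2 -0.2 -2.1] j [ 0.94  0.45 -0.17 -0.   -0.95 -1.85]
TURN first -0.0000 (-0.0 deg) then total shift xyz [ 0.688 -0.01  -0.   ]
```

View pics/a12.png

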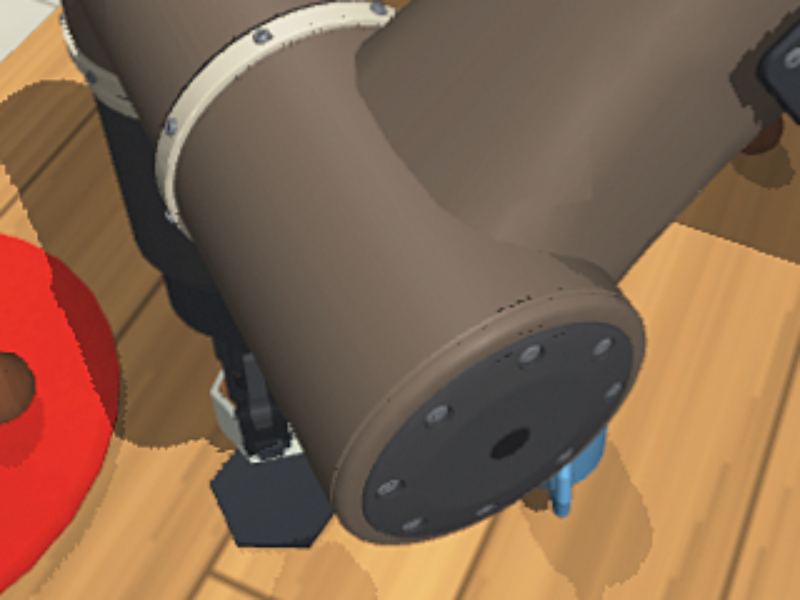

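```bash
python3 - <<'E'
from h import *
im,d,c=cap("side");W=pts(d,c)
for u,v in((400,525),(480,520),(560,460),(620,380),(620,250)):
    print(W[240+int(v*.4),120+int(u*.4)])
E
```

```text
[0.33802043 0.58316326 0.45375438]
[0.32399986 0.56078308 0.42610592]
[0.30785224 0.53968912 0.43780526]
[0.29684356 0.52646554 0.46884928]
[0.30669643 0.50618142 0.49868322]
```

Those link points are all above z = 0.42 and the mug's rim is at 0.09, so there is plenty of clearance to lower.

```bash
python3 -m crank '.15 0 0 0 -1;.3 0 0 0 -1;.45 0 0 0 -1;.6 0 0 0 -1;.7 -.01 0 0 -1;.7 -.01 0 0 -1;.7 -.01 0 0 -1'; python3 -m crank '.04 0 0 0 -1;.08 0 0 0 -1;.11 0 0 0 -1;.12 0 0 0 -1;.12 0 0 0 -1;.12 0 0 0 -1'
```

```text
t: 48.65
position: [0.5313, 0.4027, 0.0292]
eef_rot: [0.636, -0.309, -0.636, -0.309]
force: [0.2, 0.0, -2.0]
gripper_width: 0.65
t: 49.25
position: [0.5312, 0.4027, 0.0176]
eef_rot: [0.636, -0.309, -0.636, -0.309]
force: [0.4, 0.1, -1.4]
gripper_width: 0.65
```

```bash
for i in 1 2 3; do python3 -m crank '.01 0 0 0 -1;.01 0 0 0 -1;.01 0 0 0 -1'|grep -E 'pos|force'; done
```

```text
position: [0.5312, 0.4026, 0.0165]
force: [0.2, -0.2, -1.4]
position: [0.5312, 0.4026, 0.0155]
force: [-0.2, -0.2, -2.3]
position: [0.5312, 0.4027, 0.0153]
force: [-2.4, -1.5, 5.4]
```

Contact. I'll release, rise, then move back toward the right for a clear final look.

```bash
python3 -m crank '0 0 0 0 -.1;0 0 0 0 .3;0 0 0 0 .6;0 0 0 0 1;0 0 0 0 1;0 0 0 0 1;-.2 0 0 0 1;-.4 0 0 0 1;-.6 0 0 0 1;-.8 0 0 0 1;-1 0 0 0 1;-1 0 0 0 1'
python3 -m crank '-.3 0 0 0 1;-.6 0 0 0 1;-1 0 0 0 1;-1 0 0 0 1'
for i in 1 2 3; do python3 -m crank '0 .3 -.3 0 1;0 .5 -.6 0 1;0 .6 -1 0 1;0 .6 -1 0 1' >/dev/null; done; python3 -m crank '0 0 0 0 1;0 0 0 0 1'
python3 - <<'E'
from h import *
J=dict(hex=(.531,.402,.047),sround=(.611,.231,.037),ssq=(.614,-.01,.043),sq=(.591,-.209,.047),round=(.488,-.372,.043))
for n in("top","side"):
    im,d,c=cap(n);W=pts(d,c);cv2.imwrite(f"pics/f{n}.png",im)
    for k,v in J.items(): print(n,k,end=" ");bands(W,v[:2],(v[2],))
E
```

```text
t: 51.35
position: [0.5326, 0.4039, 0.1179]
eef_rot: [0.637, -0.307, -0.635, -0.311]
force: [0.2, -0.8, -0.2]
gripper_width: 1.001
t: 51.75
position: [0.5334, 0.4044, 0.2204]
eef_rot: [0.637, -0.306, -0.635, -0.312]
force: [0.2, -0.1, 0.2]
gripper_width: 1.001
t: 53.15
position: [0.5749, 0.0561, 0.2141]
eef_rot: [-0.636, 0.309, 0.636, 0.309]
force: [-0.2, -0.4, -0.4]
gripper_width: 0.998
top hex 0.047 few 0
top sround 0.037 few 0
top ssq z 0.043 225 rect [616.8 -11.9] [39.4 40.7] 72.6 circ 616.1 -11.9 26.6 medz 0.0427
top sq z 0.047 605 rect [ 594.  -210.9] [63.6 64.2] 30.1 circ 594.3 -211.8 44.2 medz 0.0465
top round z 0.043 224 rect [ 492.6 -371.4] [41.  43.4] 0.7 circ 492.4 -371.6 22.0 medz 0.042
side hex z 0.047 1067 rect [527.6 401.5] [61.7 58.5] 36.7 circ 528.4 401.7 32.7 medz 0.0463
side sround z 0.037 188 rect [609. 231.] [27.7 31.5] 30.2 circ 609.0 230.5 17.2 medz 0.0358
side ssq z 0.043 276 rect [612.7  -9.2] [43.1 41.9] 74.7 circ 611.8 -8.0 28.2 medz 0.0428
side sq z 0.047 469 rect [ 589.4 -207.8] [64.7 69.7] 29.4 circ 588.5 -207.5 45.7 medz 0.0476
side round z 0.043 140 rect [ 488.1 -369.6] [42.5 45. ] 27.4 circ 488.6 -369.4 24.5 medz 0.0429
```

View pics/fside.png

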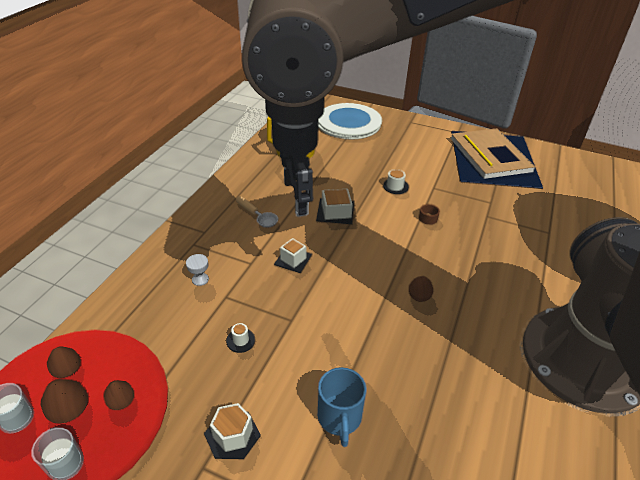

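```bash
python3 -c "
from station import arm
print(arm.job_done())"
```

```text
the job is handed in; nothing more can be done
None
```

I took both stacks apart and set each of the five jars upright on its own mat. I lowered each jar in 1 mm steps until the wrist felt light contact (at most about 14 N), then released it. I handed the job in at about 53 s of the 141 s allowed, with the gripper open and raised clear; no verdict is reported.

**Final checks:** Each jar's centre measured within about 5 mm of the middle of its mat (limit 12 mm). The lid heights were within about 1 mm of what a jar standing flat on its mat should give. The side picture shows all five jars upright on the right mats.

**What fell short:**
- **Cameras disagree:** the top and side views differ by about 3–5 mm in absolute position. I used averaged targets and compared each jar with its mat within the same view.
- **Hidden jars:** the final top depth reading found no points for the hexagonal and small round jars, so those two were checked from the side view only.
- **Picture limit:** the final top picture could not be viewed because I had reached the 16-picture limit.

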